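# Bar the cheese mould and hold the press lever down

### The job

In the cheese room, get the press working: take the loose square wooden batten from the table and lay it flat on the lid of the mould, midway between the two battens fixed there, parallel to them and with its ends level with theirs, and let go of it. Then flip the safety catch at the left of the press outwards as far as it goes, and only then pull the lever by its handle towards you and all the way down to its stop, so that the press foot bears on the batten, and finish while still holding the handle down there. Leave the brush, the cheeses and the cup where they are.

Things in the scene. Friction and masses are not known exactly. Their poses are not given: they have to be found in the camera images.
- press: steel lever press, fixed; place and yaw vary. Origin on the table under the lid's middle; x away from the pull side, y to its left, z up. Base 12 mm thick, 300 x 220 (x -110 to 190). White mould 150 (x) x 200 (y); top of its wooden lid at z 50. Two fixed battens on the lid along y, 22 x 22 x 170, centred at x -62.5 and 62.5. Lever brackets at x 140, y +-62, 110 high; catch post at the left rear.
- lid_middle (a point): point on the top face of the mould lid, midway between the two fixed battens, at their mid-length, 50 mm above the table; axes as the press. The loose batten belongs centred here, along y.
- batten: the loose batten: a plain square wooden bar, 170 mm long along its own x, 22 x 22 mm, about 60 g, lying on the table at the left or the right of the press (a brush lies on the other side). Origin at the centre of its underside.
- batten_mid (a point): centre of the loose batten, 11 mm above its underside; axes as the batten.
- catch (a joint): safety catch, rad: 0 closed, 1.5 flipped out (stop). Axis: the press's x through catch_pivot. A flat tab stands up from it (26 along x, 8 thick along y, top 70 mm above the pivot); a bolt 12 mm thick, 105 long, lies from it to -y in front of the left lever arm. Pushing the tab to +y, over and down, raises the bolt. Needs about 2 N, stays where left; the lever is free from about 0.9.
- catch_pivot (a point): pivot of the catch, 175 mm above the table, at x 128, y 140 mm from the press origin; axes as the press.
- catch_tip (a point): top end of the catch's tab, on its mid-plane, 70 mm from the pivot.
- lever (a joint): press lever, rad: 0 standing up, 1.48 pulled down to its stop. Hinge along the press's y through lever_pivot; growing values bring the handle to -x and down. A spring raises it when let go; holding it at the stop on the batten takes about 9 N at the handle. The closed catch blocks it at about 0.1. Two arms 14 mm thick at y +-45 carry the handle.
- lever_pivot (a point): middle of the lever's hinge, 95 mm above the table, 140 mm to +x of the lid's middle; axes as the press.
- handle: black round handle bar across the lever's end, along the press's y, 18 mm in diameter, 76 mm clear between the arms. Origin at its middle on its axis, 235 mm from lever_pivot: at the start 20 mm to +x of the pivot and 329 mm above the table, at the stop 231 mm to -x of it and 136 mm above the table. A sleeve that turns freely on its axis.
- handle_mid (a point): middle of the handle bar, the same point as the handle's origin.
- foot: white press foot, 36 (x) x 50 (y) x 14 mm, under the lever, sprung (500 N/m, 25 mm travel). Origin at the middle of its underside. With the lever at its stop it bears on the middle of a batten lying over lid_middle with about 9 N, pushed in by some 12 mm; with no batten there it touches nothing.
- brush: hand brush with a handle, lying on the table on the side of the press where the batten is not. Leave it.
- wheel_a: small round cheese, 96 mm across, 45 mm high, to the right rear. Leave it.
- wheel_b: small round cheese, 84 mm across, 35 mm high, to the left rear. Leave it.
- brick_a: wrapped square cheese, 75 x 75 x 30 mm, at the far right. Leave it.
- brick_b: wrapped square cheese, 75 x 75 x 30 mm, at the far left. Leave it.
- cup: white plastic cup mould, 90 mm across, 70 mm high, at the right. Leave it.
Mind the look-alikes: they are no part of the job. What is shaped like the batten but black or green is not meant.

How it is judged:
By the outcome, as a careful person would: the job done as asked, in the order asked, and still so for the second after the job is handed in, while the arm keeps its last pose, push and grip.
It also fails if it takes over 69 s, if anything falls off the work surface, if the arm or the gripper's body presses on something with over 40 N, if the wrist force passes 120 N, or if a joint passes its speed limit or range.

### The arm

A 6-joint arm with a two-finger parallel gripper is mounted at the origin on the work surface. World frame = base frame: x ahead of the robot, y to its left, z up, the work surface at z = 0. Lengths are in mm, angles in rad, forces in N, time in s.
With the tool pointing down it reaches from about 400 to 925 mm from the base axis. Payload 12.5 kg.
Tool frame: the origin (TCP) lies midway between the tips of the shut fingers; the grasp point (between the pads) lies 19 mm behind it (env.tcp_to_grasp is the distance from the TCP to the grasp point, in mm); z points along the fingers, y is the line along which they close (so a half turn about z gives the same grasp; the last joint's range is limited). The gripper opens to 95 mm and grips with 3 to 60 N. Pads are 20 mm wide; open, the fingers measure 119 mm over their backs; the gripper's body (75 mm by 180 mm) begins 59 mm behind the grasp point.
Start: joints at [-1.351, 0.491, 1.559, -0, 1.092, -0.106], TCP at [200.065, -592.132, 214.661] pointing down, gripper open.
Joint ranges: [-3.1, 3.1], [-0.84, 2.19], [0.05, 2.79], [-1.13, 4.28], [0.06, 2.93], [-2.69, 2.69]. Speed limits (rad/s): [2.22, 2.22, 2.79, 3.14, 3.14, 3.14].

### API

Orientations are given as [roll, pitch, yaw] about the fixed x, y, z axes, in that order (R = Rz(yaw) Ry(pitch) Rx(roll)).
In Python, from cell import env gives the robot as it stands. The module is installed in compiled form; this text tells all that it offers.
- The arm moves only by the tool step_arm, never from a script. Its argument "plan" is a list that holds one entry, the list of rows, each a list of 5 numbers: the shift along the tool's x, y, z in mm, then the turn about the tool's z in degrees, then the opening, from -1 (shut) to 1 (fully open). A call has 1 to 8 rows; each row is the pose to reach, as a shift and turn from the pose commanded when the call began, along the tool's axes at that moment; what a row does not reach only later rows make up. A row lasts 1/12 s, in which the tool goes at most 41.7 mm and 7.16 degrees, less where a joint would pass 70% of its speed; a pose out of reach is approached as far as the arm can. A call with a gripper value outside its range is refused whole. The fingers move at their own pace and stop on an object; the grip force is fixed at half the most. Time passes only in rows, so rows that repeat a pose let the fingers close. It gives the time, the measured TCP pose, the force, the opening and the grip force at its end, in the units of the state.
- env.state(): the state, without advancing time (a new reading comes with each control period).
- env.read_camera(name): name is "side" or "top" or "wrist"; returns the picture (400x640x3 uint8, blue, green, red); there is no depth.
- env.get_calibration(name): a dict with "K" (3x3 intrinsics, pixels), "extrinsics" (4x4, takes a point from world to camera coordinates). Camera axes: x right, y up, looking along -z (the intrinsics and any distortion apply to the point x, -y, -z); pixel columns grow to the right and rows downward; lengths in mm; the calibration is good to about 2 mm. The wrist camera is an equidistant fisheye: a pixel r from the principal point sees the ray r / f radians off the axis. A picture is of the moment at which its call begins: read the wrist's pose just before it. get_calibration takes no time and is no camera call; for the wrist camera it gives the pose at the moment of the call.
- env.job_done(): hands the job in; it is judged then, once.
The state is a dict: "t": time; "joints": joint angles; "qvel": joint speeds; "tau": joint torques, N m; "eef_pos": TCP position; "tcp_rot": TCP orientation; "ft_force": force on the tool from outside, world axes, zero at the start; "moment": the same for the moment, N m; "opening": opening from 0.0 (shut) to 1.0 (fully open); "grip_force": force on a finger pad.
Only numpy, scipy, OpenCV 4.12 (cv2) and the standard library are available. Lean on these libraries where they do the work, as an engineer would, in place of code of your own. Each camera call takes 0.05 s, during which the arm holds its last target. There are 200 camera calls.

## Working session

There is one attempt and no reset: what is moved stays moved. The work goes in short steps, Python scripts to look and compute and a tool call to move; the robot and the scene stay as the last step left them, time stands still between calls to the robot, and variables do not carry over. Pictures are saved under pics/ and viewed, at most 12 in all, crops included, and the job is handed in when it is done.

Besides the shell and the picture viewer there is one more tool, called after "Call:" in YAML: its name, and indented under it one key for each argument. step_arm: Moves the arm, as the interface text tells. Its arguments: {"type":"object","properties":{"plan":{"type":"array"}},"required":["plan"]}

```bash
mkdir -p pics
python3 - <<'E'
from cell import env
import cv2,numpy as np
for n in ["top","side"]:
    cv2.imwrite(f"pics/{n}0.png",env.read_camera(n)); c=env.get_calibration(n); print(n,np.round(c["K"],1).tolist(),np.round(c["extrinsics"],3).tolist(),[k for k in c])
s=env.state();print(s["eef_pos"],s["tcp_rot"],s["t"])
E
```

```text
top [[365.7, 0.0, 316.4], [0.0, 365.7, 201.3], [0.0, 0.0, 1.0]] [[-0.015, -1.0, 0.004, 23.231], [0.998, -0.014, 0.069, -498.478], [-0.069, 0.005, 0.998, -1391.63], [0.0, 0.0, 0.0, 1.0]] ['K', 'extrinsics']
side [[480.7, 0.0, 324.7], [0.0, 480.7, 200.2], [0.0, 0.0, 1.0]] [[0.946, -0.324, 0.009, -456.143], [0.206, 0.621, 0.757, -260.142], [-0.25, -0.714, 0.654, -1549.643], [0.0, 0.0, 0.0, 1.0]] ['K', 'extrinsics']
[ 200.03872007 -591.91395304  214.1510819 ] [-3.14066520e+00 -9.41020126e-05  3.25815529e-01] 0.1
```

View pics/top0.png

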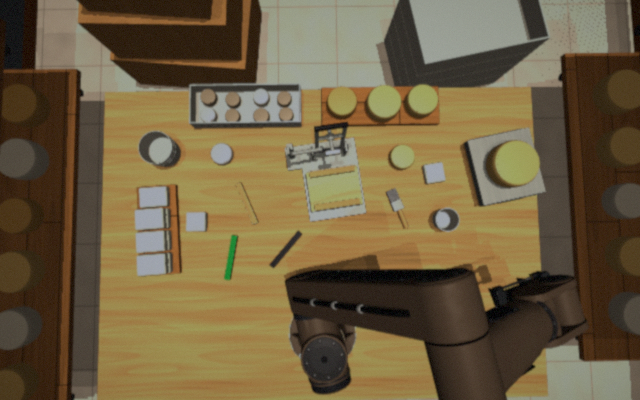

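View pics/side0.png

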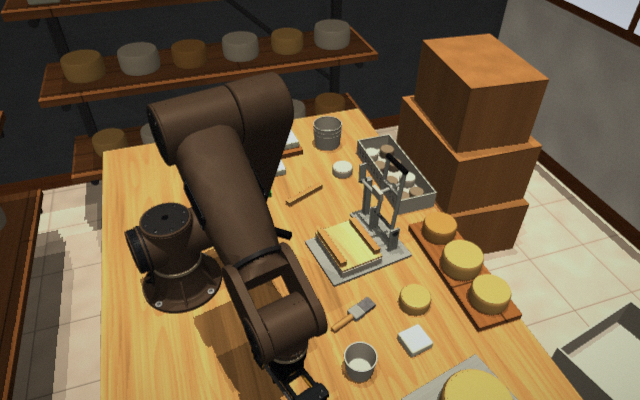

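Top view: the loose batten is at about (247,203), the press lid at (335,190), and the catch and lever at (290–350,125–165). The brush is at (397,207), and the green and black bars are decoys. I'll enlarge this area.

```bash
cat > h.py <<'E'
from cell import env
import cv2,numpy as np
np.set_printoptions(precision=2,suppress=True)
def ray(n,u,v,c=None):
    c=c or env.get_calibration(n);K=np.array(c["K"]);T=np.array(c["extrinsics"]);R,t=T[:3,:3],T[:3,3]
    a=np.array([(u-K[0,2])/K[0,0],(v-K[1,2])/K[1,1]])
    if n=="wrist":
        r=np.hypot(*a); d=np.array([*(a/r*np.sin(r)),np.cos(r)])
    else: d=np.array([*a,1.])
    d=R.T@(d*[1,-1,-1]); return -R.T@t,d/np.linalg.norm(d)
def onz(n,u,v,z,c=None):
    o,d=ray(n,u,v,c); return o+d*(z-o[2])/d[2]
def proj(n,p,c=None):
    c=c or env.get_calibration(n);K=np.array(c["K"]);T=np.array(c["extrinsics"])
    q=(T[:3,:3]@np.asarray(p,float)+T[:3,3])*[1,-1,-1]
    if n=="wrist":
        r=np.hypot(q[0],q[1]);a=q[:2]/r*np.arctan2(r,q[2])
    else: a=q[:2]/q[2]
    return a*[K[0,0],K[1,1]]+K[:2,2]
E
python3 - <<'E'
from h import *
im=cv2.imread("pics/top0.png")
cv2.imwrite("pics/top0c.png",cv2.resize(im[110:260,200:400],None,fx=4,fy=4,interpolation=cv2.INTER_CUBIC))
im=cv2.imread("pics/side0.png")
cv2.imwrite("pics/side0c.png",cv2.resize(im[140:290,270:440],None,fx=4,fy=4,interpolation=cv2.INTER_CUBIC))
E
```

```text
(no output)
```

View pics/top0c.png

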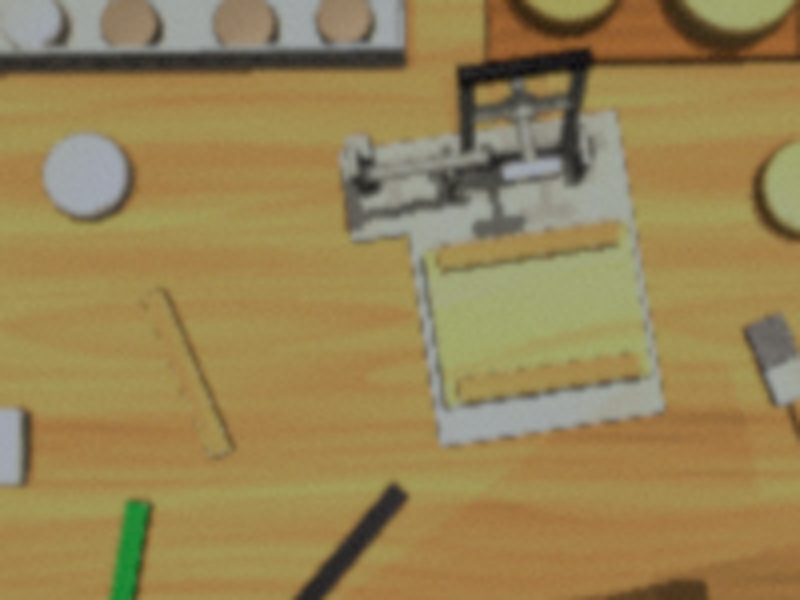

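View pics/side0c.png

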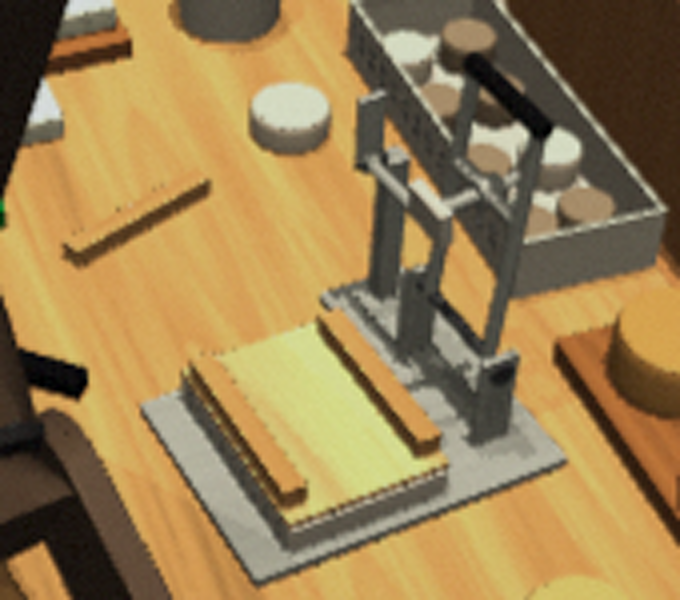

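Run:
```python
from h import *
P=lambda u,v,z:onz("top",200+u/4-.375,110+v/4-.375,z)
b=[P(*q,12) for q in [(441,446),(663,411),(616,110)]]
loc=np.array([[-110,110],[-110,-110],[190,-110]],float); W=np.array(b)[:,:2]
A=W-W.mean(0);B=loc-loc.mean(0)
U,S,Vt=np.linalg.svd(B.T@A);R=(U@Vt).T
t=W.mean(0)-R@loc.mean(0); print("press",t,np.arctan2(R[1,0],R[0,0]),"res",W-(loc@R.T+t))
L=lambda p:R.T@(p[:2]-t)
for n,q in dict(rb1=(440,272,72),rb2=(620,246,72),fb1=(458,404,72),fb2=(648,376,72),h1=(460,75,329),h2=(590,58,329),tab=(357,140,245)).items(): print(n,L(P(*q)))
e1=(P(147,291,22)+P(166,288,22))/2; e2=(P(206,458,22)+P(233,449,22))/2
d=e1-e2;print("batten",(e1+e2)/2,np.linalg.norm(d),np.arctan2(d[1],d[0]))
```

```text
press [546.55 -50.1 ] 0.13670062569564007 res [[ 0.21 -1.57]
 [ 0.85  1.72]
 [-1.06 -0.15]]
rb1 [48.87 84.47]
rb2 [ 47.79 -84.86]
fb1 [-75.04  86.38]
fb2 [-75.88 -91.36]
h1 [160.96  48.27]
h2 [159.15 -51.47]
tab [142.87 136.09]
batten [497.81 283.9   22.  ] 169.49881897095779 0.3626573442532813
```

Call:
step_arm:
  plan:
    - [[381, -285, 0, 0, 1], [381, -285, 0, 0, 1], [381, -285, 0, 0, 1], [381, -285, 0, 0, 1], [381, -285, 0, 0, 1], [381, -285, 0, 0, 1], [381, -285, 0, 0, 1], [381, -285, 0, 0, 1]]

```text
t: 0.77
eef_pos: [389.7, -315.7, 214.6]
tcp_rot: [-3.142, 0.0, 0.326]
ft_force: [0.6, -0.4, 0.4]
opening: 1.001
grip_force: 0.0
```

```bash
cat >> h.py <<'E'
def go(x,y,z,yaw=None):
    s=env.state();p=s["eef_pos"];a=s["tcp_rot"][2];d=np.array([x,y,z])-p
    c,n=np.cos(a),np.sin(a)
    dt=0 if yaw is None else -np.degrees((yaw-a+np.pi)%(2*np.pi)-np.pi)
    print("t",s["t"],"pos",p,"rot",s["tcp_rot"],"F",s["ft_force"],"open",s["opening"],"grip",s["grip_force"])
    print("rows:",np.array([c*d[0]+n*d[1],n*d[0]-c*d[1],-d[2],dt]),"n",np.linalg.norm(d)/41.7)
PO=np.array([544.3,-50.5]);PY=0.137
def pw(x,y):  # press xy -> world
    return PO+np.array([np.cos(PY)*x-np.sin(PY)*y,np.sin(PY)*x+np.cos(PY)*y])
E
python3 -c "
from h import *
go(490,270,170,.363);print(env.state()['joints'])"
```

```text
t 0.7667 pos [ 389.68 -315.66  214.6 ] rot [-3.14  0.    0.33] F [ 0.65 -0.42  0.44] open 1.0011624365137681 grip 0.0
rows: [ 282.35 -522.82   44.6    -2.15] n 14.289285287479172
[-0.81  0.32  1.86 -0.    0.97  0.43]
```

Call:
step_arm:
  plan:
    - [[282, -523, 20, -2.1, 1], [282, -523, 20, -2.1, 1], [282, -523, 20, -2.1, 1], [282, -523, 20, -2.1, 1], [282, -523, 20, -2.1, 1], [282, -523, 20, -2.1, 1], [282, -523, 20, -2.1, 1], [282, -523, 20, -2.1, 1]]

```text
t: 1.43
eef_pos: [444.8, 12.9, 203.4]
tcp_rot: [3.141, -0.0, 0.362]
ft_force: [1.2, -0.4, 0.4]
opening: 0.997
grip_force: 0.0
```

```bash
python3 -c "
from h import *
go(498,284,170,.363)"
```

```text
t 1.4333 pos [444.77  12.9  203.37] rot [ 3.14 -0.    0.36] F [ 1.2  -0.36  0.45] open 0.9966198694388725 grip 0.0
rows: [ 145.85 -234.64   33.37   -0.04] n 6.673547355828966
```

Call:
step_arm:
  plan:
    - [[146, -235, 33, 0, 1], [146, -235, 33, 0, 1], [146, -235, 33, 0, 1], [146, -235, 33, 0, 1], [146, -235, 33, 0, 1], [146, -235, 33, 0, 1], [146, -235, 33, 0, 1], [146, -235, 33, 0, 1]]

```text
t: 2.1
eef_pos: [498.2, 286.7, 169.1]
tcp_rot: [-3.141, 0.0, 0.366]
ft_force: [-0.2, -0.6, 0.1]
opening: 1.002
grip_force: 0.0
```

```bash
python3 -c "
from h import *
go(498,284,170,.363)
c=env.get_calibration('wrist');im=env.read_camera('wrist');cv2.imwrite('pics/w1.png',im)
import pickle;pickle.dump(c,open('w1.pkl','wb'))
d=np.array([np.cos(.363),np.sin(.363),0])
for k in (-85,0,85): print(proj('wrist',np.array([498,284,22])+k*d,c))
"
```

```text
t 2.1 pos [498.24 286.7  169.09] rot [-3.14  0.    0.37] F [-0.23 -0.62  0.06] open 1.0024416513617127 grip 0.0
rows: [-1.19  2.44 -0.91  0.17] n 0.06860286616040259
[325.32 265.93]
[325.88 192.62]
[326.33 110.85]
```

View pics/w1.png

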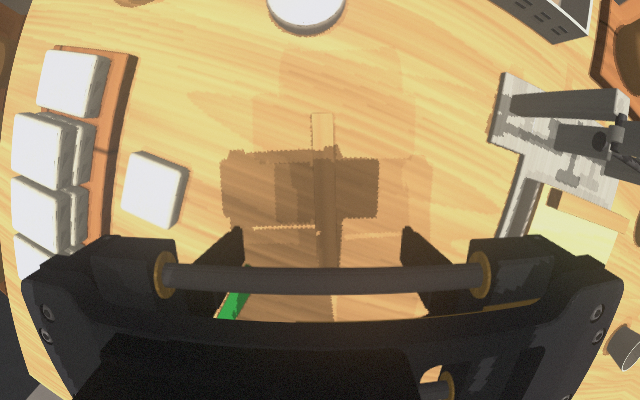

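The batten runs from its far end at (322,113) to about (328,258), close to the prediction.

```bash
python3 -c "
from h import *
import pickle;c=pickle.load(open('w1.pkl','rb'))
a=onz('wrist',322,113,22,c);b=onz('wrist',328,258,22,c);d=a-b;y=np.arctan2(d[1],d[0]);m=a-85*d/np.linalg.norm(d)
print(a,b,y,m);go(m[0],m[1],15,y)"
```

```text
[573.83 317.48  22.  ] [428.9  254.62  22.  ] 0.4092244244485359 [495.85 283.65  22.  ]
t 2.15 pos [497.77 284.53 169.29] rot [3.14 0.   0.37] F [-0.69 -0.23 -0.07] open 1.000693225144712 grip 0.0
rows: [ -2.11   0.13 154.29  -2.49] n 3.7004024209559914
```

Call:
step_arm:
  plan:
    - [[-2, 0, 163, -2, 1], [-2, 0, 163, -2, 1], [-2, 0, 163, -2, 1], [-2, 0, 163, -2, 1], [-2, 0, 163, -2, 1], [-2, 0, 163, -2, 1], [-2, 0, 163, -2, -1], [-2, 0, 163, -2, -1]]

```text
t: 2.82
eef_pos: [496.7, 281.4, 8.6]
tcp_rot: [3.141, -0.001, 0.397]
ft_force: [0.2, 0.1, -0.2]
opening: 0.912
grip_force: 0.0
```

Call:
step_arm:
  plan:
    - [[0, 0, 0, 0, -1], [0, 0, 0, 0, -1], [0, 0, 0, 0, -1], [0, 0, 0, 0, -1], [0, 0, 0, 0, -1], [0, 0, 0, 0, -1]]

```text
t: 3.32
eef_pos: [496.3, 281.7, 7.5]
tcp_rot: [3.141, -0.0, 0.397]
ft_force: [0.6, -0.2, 0.3]
opening: 0.499
grip_force: 0.0
```

Call:
step_arm:
  plan:
    - [[0, 0, 0, 0, -1], [0, 0, 0, 0, -1], [0, 0, 0, 0, -1], [0, 0, 0, 0, -1], [0, 0, 0, 0, -1], [0, 0, 0, 0, -1]]

```text
t: 3.82
eef_pos: [496.3, 281.6, 7.3]
tcp_rot: [3.142, 0.0, 0.397]
ft_force: [-0.0, 0.0, -0.6]
opening: 0.228
grip_force: 30.0
```

Call:
step_arm:
  plan:
    - [[0, 0, -5, 0, -1], [0, 0, -110, 0, -1], [0, 0, -110, 0, -1], [0, 0, -110, 0, -1]]

```text
t: 4.15
eef_pos: [497.1, 282.0, 121.4]
tcp_rot: [3.142, -0.003, 0.397]
ft_force: [-0.8, 0.3, -0.2]
opening: 0.229
grip_force: 30.0
```

```bash
python3 -c "
from h import *
go(*PO,150,PY+np.pi/2)"
```

```text
t 4.15 pos [497.11 282.05 121.41] rot [ 3.14 -0.    0.4 ] F [-0.78  0.31 -0.21] open 0.22932663523142902 grip 29.99902456998825
rows: [-85.19 324.89 -28.59 -75.08] n 8.083771285680147
```

Call:
step_arm:
  plan:
    - [[-85, 325, -29, -7, -1], [-85, 325, -29, -14, -1], [-85, 325, -29, -21, -1], [-85, 325, -29, -28, -1], [-85, 325, -29, -35, -1], [-85, 325, -29, -42, -1], [-85, 325, -29, -49, -1], [-85, 325, -29, -56, -1]]

```text
t: 4.82
eef_pos: [539.2, -20.1, 144.2]
tcp_rot: [3.141, 0.0, 1.312]
ft_force: [0.7, -0.3, -0.5]
opening: 0.231
grip_force: 30.0
```

```bash
python3 -c "
from h import *
go(*PO,150,PY+np.pi/2)"
```

```text
t 4.8167 pos [539.25 -20.09 144.19] rot [3.14 0.   1.31] F [ 0.73 -0.3  -0.51] open 0.23080023019096518 grip 29.99953866004944
rows: [-28.11  12.66  -5.81 -22.66] n 0.752312346985441
```

Call:
step_arm:
  plan:
    - [[0, 0, 0, -7, -1], [0, 0, 0, -14, -1], [0, 0, 0, -19, -1], [0, 0, 0, -19, -1], [0, 0, 0, -19, -1]]

```text
t: 5.23
eef_pos: [539.3, -18.3, 143.8]
tcp_rot: [3.141, 0.0, 1.635]
ft_force: [-0.3, -0.2, 0.1]
opening: 0.226
grip_force: 30.0
```

```bash
python3 -c "
from h import *
go(*PO,150,PY+np.pi/2)
c=env.get_calibration('wrist');im=env.read_camera('wrist');cv2.imwrite('pics/w2.png',im)
import pickle;pickle.dump(c,open('w2.pkl','wb'))
for x in (-62.5,62.5):
  print([proj('wrist',[*pw(x,y),72],c) for y in (-85,85)])
"
```

```text
t 5.2333 pos [539.29 -18.26 143.8 ] rot [3.14 0.   1.64] F [-0.26 -0.19  0.05] open 0.22603571760139102 grip 29.998687505722046
rows: [-32.49   2.92  -6.2   -4.15] n 0.7963012839900372
[array([267.83, 331.72]), array([240.51, 155.53])]
[array([395.5 , 323.53]), array([396.77, 144.16])]
```

View pics/w2.png

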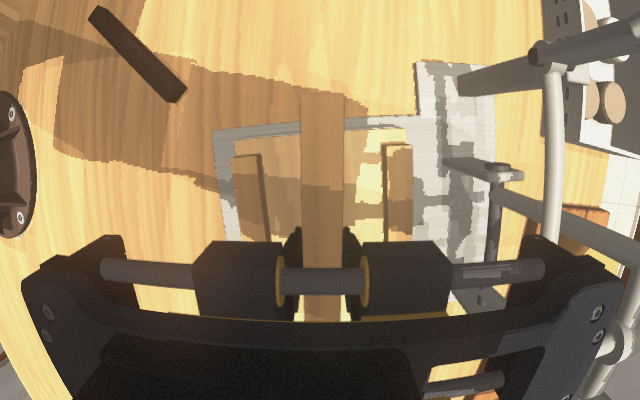

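Fixed batten left ends appear at (245.5,156.5) and (400,146). The held batten's end is at (323.5,94).

```bash
python3 -c "
from h import *
import pickle;c=pickle.load(open('w2.pkl','rb'))
f=onz('wrist',245.5,156.5,72,c);r=onz('wrist',400,146,72,c);h=onz('wrist',323.5,94,143.8+14.7,c)
d=r-f;print('yaw',np.arctan2(d[1],d[0]),np.linalg.norm(d))
mid=(f+r)/2
for yaw in (.137,np.arctan2(d[1],d[0])): print('press',mid[:2]-85*np.array([-np.sin(yaw),np.cos(yaw)]))
p=env.state()['eef_pos'];a=env.state()['tcp_rot'][2];e=h-p;print('held end along/across',e[0]*np.cos(a)+e[1]*np.sin(a),e[0]*np.sin(a)-e[1]*np.cos(a),'yaw',a)
# front/rear batten direction
g=onz('wrist',267,240,72-22,c);k=onz('wrist',258,155,72,c)
for q in ((382,147),(383,238)): print(onz('wrist',*q,50,c))
"
```

```text
yaw 0.1337098150377577 123.55659469360353
press [547.79 -51.42]
press [547.52 -51.45]
held end along/across 86.46996137556116 0.2794474653579755 yaw 1.6352643875432311
[587.21  37.63  50.  ]
[597.3  -45.12  50.  ]
```

```bash
python3 -c "
from h import *
go(547.2,-52.7,110,.136+np.pi/2)"
```

```text
t 5.2833 pos [539.34 -18.15 143.74] rot [3.14 0.   1.64] F [-0.3   0.2  -0.71] open 0.22832592615708855 grip 29.999121129512787
rows: [-34.98   5.62  33.74  -4.1 ] n 1.1732760918764904
```

Call:
step_arm:
  plan:
    - [[-35, 5.5, 34, -4, -1], [-35, 5.5, 34, -4, -1], [-35, 5.5, 34, -4, -1], [-35, 5.5, 34, -4, -1], [-35, 5.5, 34, -4, -1]]

```text
t: 5.7
eef_pos: [547.3, -52.3, 110.2]
tcp_rot: [3.141, 0.0, 1.707]
ft_force: [0.0, 0.1, -0.2]
opening: 0.226
grip_force: 30.0
```

```bash
python3 -c "
from h import *
go(547.2,-52.7,58.3,.136+np.pi/2)"
```

```text
t 5.7 pos [547.28 -52.25 110.18] rot [3.14 0.   1.71] F [ 0.04  0.11 -0.19] open 0.22644046405110344 grip 29.99916583299637
rows: [-0.43 -0.14 51.88 -0.01] n 1.2441448151720642
```

Call:
step_arm:
  plan:
    - [[0, 0, 25, 0, -1], [0, 0, 46, 0, -1], [0, 0, 50, 0, -1], [0, 0, 52, 0, -1], [0, 0, 52, 0, -1]]

```text
t: 6.12
eef_pos: [547.5, -52.4, 58.3]
tcp_rot: [3.141, 0.0, 1.708]
ft_force: [-0.2, -0.2, -0.0]
opening: 0.229
grip_force: 30.0
```

```bash
python3 -c "
from h import *
go(547.2,-52.7,57.5,.136+np.pi/2)
c=env.get_calibration('wrist');im=env.read_camera('wrist');cv2.imwrite('pics/w3.png',im)
import pickle;pickle.dump(c,open('w3.pkl','wb'))"
```

```text
t 6.1167 pos [547.52 -52.44  58.27] rot [3.14 0.   1.71] F [-0.17 -0.24 -0.  ] open 0.22860134641854174 grip 29.99916046857834
rows: [-0.21 -0.35  0.77  0.08] n 0.02085101026028404
```

View pics/w3.png

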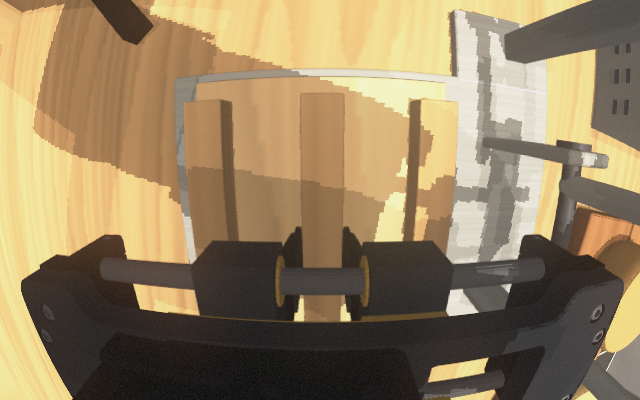

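Ends: front batten (184–221,101), rear (420–458,100), loose batten (300–345,94).

```bash
python3 -c "
from h import *
import pickle;c=pickle.load(open('w3.pkl','rb'))
y=.136
def L(u,v,z):
  e=onz('wrist',u,v,z,c)[:2]-PO; return np.array([e[0]*np.cos(y)+e[1]*np.sin(y),-e[0]*np.sin(y)+e[1]*np.cos(y)])
for n,q in dict(f1=(184,102,72),f2=(221,99.5,72),m1=(300.5,94,73),m2=(345,94,73),r1=(420,98,72),r2=(458,100.5,72)).items(): print(n,L(*q))
m3=L(303,225,73);print(m3,L(343.5,225,73),L(233,230,50),L(406,230,50))
"
```

```text
f1 [-71.05  83.69]
f2 [-49.63  83.32]
m1 [-8.17 84.3 ]
m2 [13.9  84.36]
r1 [53.01 84.21]
r2 [74.91 84.7 ]
[-7.45 16.44] [14.04 16.47] [-53.29   4.94] [55.39  5.16]
```

Call:
step_arm:
  plan:
    - [[0, -1.3, 0, 0, -1], [0, -1.3, 0.8, 0, -1], [0, -1.3, 0.8, 0, -1], [0, -1.3, 0.8, 0, -0.3], [0, -1.3, 0.8, 0, -0.3], [0, -1.3, 0.8, 0, -0.3], [0, -1.3, 0.8, 0, -0.3]]

```text
t: 6.75
eef_pos: [546.0, -53.0, 56.8]
tcp_rot: [3.142, 0.0, 1.708]
ft_force: [-0.1, -0.1, -0.2]
opening: 0.351
grip_force: 0.0
```

Call:
step_arm:
  plan:
    - [[0, 0, 0, 0, -0.1], [0, 0, -25, 0, -0.1], [0, 0, -60, 0, -0.1], [0, 0, -100, 0, -0.1], [0, 0, -140, 0, -0.1], [0, 0, -140, 0, -0.1]]

```text
t: 7.25
eef_pos: [548.4, -53.4, 203.7]
tcp_rot: [3.132, 0.004, 1.708]
ft_force: [-0.1, -0.4, 0.3]
opening: 0.447
grip_force: 0.0
```

```bash
python3 -c "
from h import *
c=env.get_calibration('wrist');im=env.read_camera('wrist');cv2.imwrite('pics/w4.png',im)
import pickle;pickle.dump(c,open('w4.pkl','wb'))
cv2.imwrite('pics/s4.png',cv2.resize(env.read_camera('side')[140:290,270:440],None,fx=4,fy=4))
PO[:]=546,-51.5
go(*pw(128,116),300,.136+np.pi/2)
go(*pw(128,116),300)
"
```

```text
t 7.35 pos [546.31 -53.05 198.05] rot [3.14 0.   1.71] F [-1.17  0.4  -0.71] open 0.4523998708439496 grip 0.0
rows: [ 117.53  127.95 -101.95    0.08] n 4.830701134762161
t 7.35 pos [546.31 -53.05 198.05] rot [3.14 0.   1.71] F [-1.17  0.4  -0.71] open 0.4523998708439496 grip 0.0
rows: [ 117.53  127.95 -101.95    0.  ] n 4.830701134762161
```

View pics/w4.png

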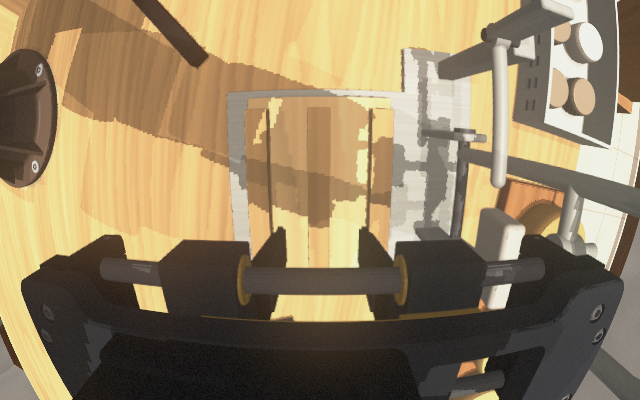

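The batten lies at col 318, midway between the fixed ones (257 and 382), with level ends. Next is the catch.

```bash
sed -i 's/^PO=.*/PO=np.array([546.,-51.5]);PY=0.136/' h.py; python3 -c "
from h import *
print('side crop px of tab tip',(proj('side',[*pw(128,140),245])-[270,140])*4,'seen ~372,97; handle',(proj('side',[*pw(160,0),329])-[270,140])*4,'seen ~507,95')
print('top crop', (proj('top',[*pw(128,140),245])-[200,110])*4,'seen 357,142+', (proj('top',[*pw(160,0),329])-[200,110])*4,'seen 525,66')
go(*pw(128,112),300)
"
```

```text
side crop px of tab tip [373.11  93.68] seen ~372,97; handle [506.42  92.15] seen ~507,95
top crop [355.22 157.54] seen 357,142+ [523.47  66.04] seen 525,66
t 7.35 pos [546.31 -53.05 198.05] rot [3.14 0.   1.71] F [-1.17  0.4  -0.71] open 0.4523998708439496 grip 0.0
rows: [ 113.41  128.06 -101.95    0.  ] n 4.775320264046466
```

Call:
step_arm:
  plan:
    - [[30, 0, -35, 0, -1], [70, 0, -75, 0, -1], [113, 0, -100, 0, -1], [113, 40, -102, 0, -1], [113, 80, -102, 0, -1], [113, 120, -102, 0, -1], [113, 128, -102, 0, -1], [113, 128, -102, 0, -1]]

```text
t: 8.02
eef_pos: [658.9, 77.0, 295.0]
tcp_rot: [-3.138, -0.0, 1.709]
ft_force: [0.6, 0.1, -0.2]
opening: 0.011
grip_force: 0.0
```

Call:
step_arm:
  plan:
    - [[0, 0, 0, 0, -1], [0, 0, 30, 0, -1], [0, 0, 60, 0, -1], [0, 0, 70, 0, -1], [0, 0, 70, 0, -1]]

```text
t: 8.43
eef_pos: [655.4, 76.2, 226.3]
tcp_rot: [-3.136, -0.0, 1.708]
ft_force: [0.0, -0.3, 0.2]
opening: 0.005
grip_force: 0.0
```

```bash
python3 -c "
from h import *
go(*pw(128,118),225)
"
```

```text
t 8.4333 pos [655.37  76.15 226.26] rot [-3.14 -0.    1.71] F [ 0.03 -0.34  0.17] open 0.004872413874283315 grip 0.0
rows: [6.35 2.34 1.26 0.  ] n 0.1650975930587843
```

Call:
step_arm:
  plan:
    - [[10, 2, 0, 0, -1], [16, 2, 0, 0, -1], [23, 2, 0, 0, -1], [30, 2, 0, 0, -1], [38, 2, 1, 0, -1], [46, 2, 3, 0, -1], [54, 2, 7, 0, -1], [63, 2, 11, 0, -1]]

```text
t: 9.1
eef_pos: [650.5, 140.0, 217.6]
tcp_rot: [3.141, 0.0, 1.708]
ft_force: [1.3, -1.7, 1.4]
opening: 0.005
grip_force: 0.7
```

Call:
step_arm:
  plan:
    - [[7, 0, 7, 0, -1], [14, 0, 13, 0, -1], [20, 0, 23, 0, -1], [25, 0, 31, 0, -1], [25, 0, 33, 0, -1], [25, 0, 33, 0, -1]]

```text
t: 9.6
eef_pos: [646.9, 165.0, 184.1]
tcp_rot: [-3.141, -0.001, 1.709]
ft_force: [-1.5, -0.2, 0.7]
opening: 0.005
grip_force: 0.4
```

```bash
python3 -c "
from h import *
go(*pw(130,200),181)
cv2.imwrite('pics/s5.png',cv2.resize(env.read_camera('side')[130:280,270:440],None,fx=4,fy=4))
"
```

```text
t 9.6 pos [646.87 164.98 184.14] rot [-3.14 -0.    1.71] F [-1.52 -0.2   0.69] open 0.005323102294122365 grip 0.3656760044805196
rows: [-0.81  0.71  3.14  0.  ] n 0.07967541610780549
```

View pics/s5.png

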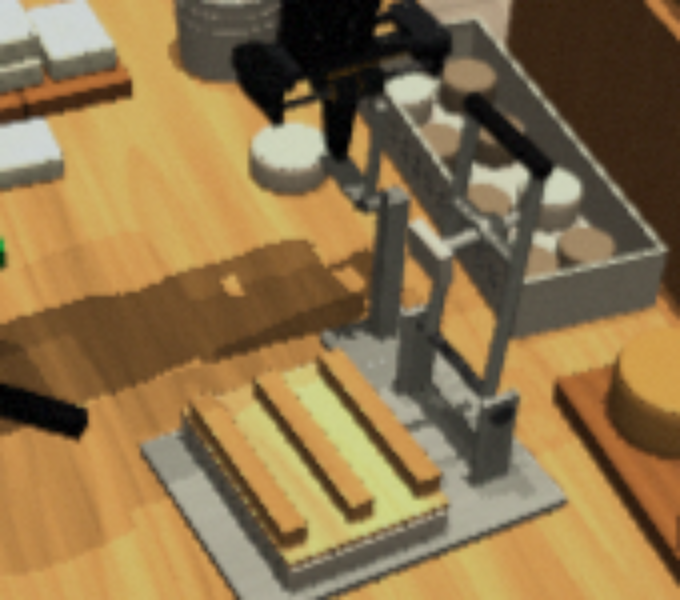

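The catch is over, with its tab flat under the fingers at (350,180) and the bolt upright. The batten sits well. I'll press down until the force shows the stop.

Call:
step_arm:
  plan:
    - [[0, 0, 1.5, 0, -1], [0, 0, 3, 0, -1], [0, 0, 4, 0, -1], [0, 0, 4, 0, -1]]

```text
t: 9.98
eef_pos: [647.3, 164.5, 183.1]
tcp_rot: [3.139, -0.001, 1.708]
ft_force: [-7.1, 2.9, 21.3]
opening: -0.001
grip_force: 10.0
```

Call:
step_arm:
  plan:
    - [[3, 0, -30, 0, -1], [3, 0, -70, 0, -1], [3, 0, -110, 0, -1], [3, 0, -150, 0, 0], [3, 0, -185, 0, 1], [3, 0, -185, 0, 1], [3, 0, -185, 0, 1]]

```text
t: 10.57
eef_pos: [647.1, 166.8, 367.3]
tcp_rot: [3.138, 0.0, 1.708]
ft_force: [-0.3, 0.3, -1.0]
opening: 0.228
grip_force: 0.0
```

```bash
python3 -c "
from h import *
go(*pw(160,0),364,.136+np.pi/2)
"
```

```text
t 10.5667 pos [647.09 166.82 367.27] rot [3.14 0.   1.71] F [-0.28  0.28 -1.  ] open 0.22823543835139234 grip 0.0
rows: [-202.63   30.01    3.27    0.07] n 4.912933998945106
```

Call:
step_arm:
  plan:
    - [[-202, 30, 0, 0, 1], [-202, 30, 0, 0, 1], [-202, 30, 0, 0, 1], [-202, 30, 0, 0, 1], [-202, 30, 0, 0, 1], [-202, 30, 0, 0, 1], [-202, 30, 0, 0, 1], [-202, 30, 0, 0, 1]]

```text
t: 11.23
eef_pos: [703.9, -28.9, 364.1]
tcp_rot: [-3.139, -0.001, 1.708]
ft_force: [-0.9, 0.8, 0.4]
opening: 0.786
grip_force: 0.0
```

```bash
python3 -c "
from h import *
go(*pw(160,0),308,.136+np.pi/2)
c=env.get_calibration('wrist');im=env.read_camera('wrist');cv2.imwrite('pics/w6.png',im)
print([proj('wrist',[*pw(160,y),329],c) for y in (-38,0,38)])
"
```

```text
t 11.2333 pos [703.9  -28.89 364.06] rot [-3.14 -0.    1.71] F [-0.93  0.78  0.38] open 0.7864501453059931 grip 0.0
rows: [-0.99  0.49 56.06  0.05] n 1.3445225822918039
[array([322.97, 277.12]), array([323.11, 229.27]), array([323.24, 175.68])]
```

View pics/w6.png

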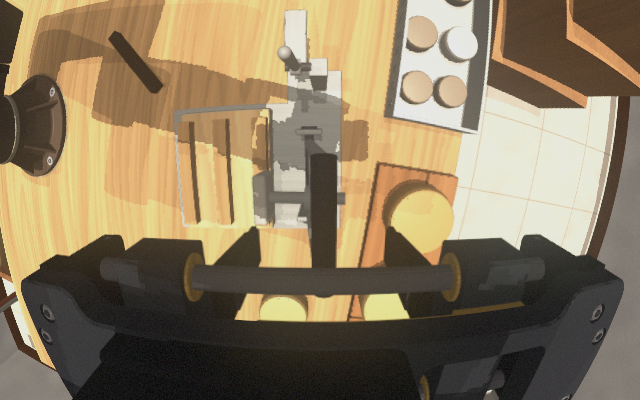

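The handle bar is at col 323, centred between the open fingers, and the catch is still out. I'll go down and grip.

Call:
step_arm:
  plan:
    - [[-1, 0.5, 30, 0, 1], [-1, 0.5, 58, 0, 1], [-1, 0.5, 58, 0, 1], [-1, 0.5, 58, 0, -1], [-1, 0.5, 58, 0, -1], [-1, 0.5, 58, 0, -1], [-1, 0.5, 58, 0, -1], [-1, 0.5, 58, 0, -1]]

```text
t: 11.95
eef_pos: [705.0, -29.9, 309.0]
tcp_rot: [3.14, 0.001, 1.708]
ft_force: [-0.7, 0.3, 0.3]
opening: 0.706
grip_force: 0.0
```

Call:
step_arm:
  plan:
    - [[0, 0, 0, 0, -1], [0, 0, 0, 0, -1], [0, 0, 0, 0, -1], [0, 0, 0, 0, -1], [0, 0, 0, 0, -1], [0, 0, 0, 0, -1], [0, 0, 0, 0, -1], [0, 0, 0, 0, -1]]

```text
t: 12.62
eef_pos: [704.9, -30.0, 307.8]
tcp_rot: [3.141, 0.0, 1.708]
ft_force: [0.6, 0.4, -0.1]
opening: 0.184
grip_force: 30.0
```

Call:
step_arm:
  plan:
    - [[0, -23.5, -0.9, 0, -1], [0, -46.9, 0.7, 0, -1], [0, -70.1, 4.5, 0, -1], [0, -92.7, 10.7, 0, -1], [0, -114.7, 19.1, 0, -1], [0, -135.7, 29.6, 0, -1], [0, -155.5, 42.2, 0, -1], [0, -174, 56.7, 0, -1]]

```text
t: 13.28
eef_pos: [532.2, -53.9, 250.9]
tcp_rot: [3.139, 0.001, 1.708]
ft_force: [12.5, 0.0, -11.9]
opening: 0.185
grip_force: 30.0
```

```bash
python3 -c "
from h import *
go(*pw(-14,0),251)
"
```

```text
t 13.2833 pos [532.21 -53.93 250.86] rot [3.14 0.   1.71] F [ 12.49   0.03 -11.89] open 0.18483141031480818 grip 29.999081790447235
rows: [ 0.54 -0.01 -0.14  0.  ] n 0.013293730052435433
```

Call:
step_arm:
  plan:
    - [[0, -17, 16.2, 0, -1], [0, -32.2, 34.1, 0, -1], [0, -45.6, 53.4, 0, -1], [0, -57, 73.9, 0, -1], [0, -66.3, 95.5, 0, -1], [0, -73.3, 117.9, 0, -1], [0, -77.4, 136.3, 0, -1], [0, -77.4, 136.3, 0, -1]]

```text
t: 13.95
eef_pos: [455.9, -64.6, 113.4]
tcp_rot: [3.141, 0.0, 1.708]
ft_force: [-0.5, 2.0, 12.2]
opening: 0.179
grip_force: 30.0
```

```bash
python3 -c "
from h import *
go(*pw(-91,0),115)
"
```

```text
t 13.95 pos [455.92 -64.62 113.45] rot [3.14 0.   1.71] F [-0.48  2.04 12.23] open 0.17928124376985385 grip 30.001697838306427
rows: [ 0.79  0.03 -1.55  0.  ] n 0.04179779390634928
```

Call:
step_arm:
  plan:
    - [[0, 0, 1, 0, -1], [0, 0, 2, 0, -1], [0, 0, 2, 0, -1], [0, 0, 2, 0, -1]]

```text
t: 14.28
eef_pos: [456.0, -64.6, 113.6]
tcp_rot: [3.141, 0.001, 1.708]
ft_force: [-3.0, -0.7, 13.6]
opening: 0.18
grip_force: 30.0
```

```bash
python3 -c "
from h import *
go(*pw(-91,0),115)
im=env.read_camera('side');cv2.imwrite('pics/s7.png',cv2.resize(im[130:280,250:430],None,fx=4,fy=4))
"
```

```text
t 14.2833 pos [456.   -64.6  113.61] rot [3.14 0.   1.71] F [-2.98 -0.66 13.59] open 0.17983176061543948 grip 30.00196248292923
rows: [ 0.77 -0.05 -1.39  0.  ] n 0.038219883172919716
```

View pics/s7.png

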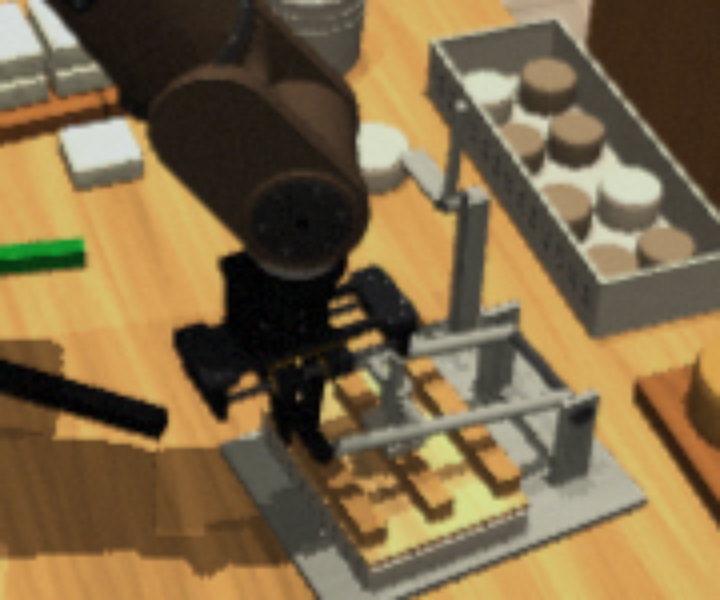

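Call:
step_arm:
  plan:
    - [[0, 0, 2, 0, -1], [0, 0, 2, 0, -1], [0, 0, 2, 0, -1], [0, 0, 2, 0, -1], [0, 0, 2, 0, -1], [0, 0, 2, 0, -1]]

```text
t: 14.83
eef_pos: [455.8, -64.6, 112.1]
tcp_rot: [3.141, 0.001, 1.708]
ft_force: [-6.3, -0.6, 21.7]
opening: 0.181
grip_force: 30.0
```

Call:
step_arm:
  plan:
    - [[0, 0, 0, 0, -1], [0, 0, 0, 0, -1], [0, 0, 0, 0, -1], [0, 0, 0, 0, -1], [0, 0, 0, 0, -1], [0, 0, 0, 0, -1], [0, 0, 0, 0, -1], [0, 0, 0, 0, -1]]

```text
t: 15.5
eef_pos: [455.8, -64.6, 112.1]
tcp_rot: [3.141, 0.001, 1.708]
ft_force: [-6.5, 0.1, 21.1]
opening: 0.182
grip_force: 30.0
```

The arm holds steady at the stop, so I'm handing in.

```bash
python3 -c "
from cell import env
print(env.job_done())"
```

```text
the job is handed in; nothing more can be done
None
```

I handed the job in at 15.5 s with the batten centred on the lid, the catch flipped out to its stop, and the gripper still holding the lever handle down at its stop; the judge's verdict was not returned.

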